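# Lever the grain mill up onto its spring stops

### The arm

A 6-joint arm with a two-finger parallel gripper is mounted at the origin on the work surface. World frame = base frame: x ahead of the robot, y to its left, z up, the work surface at z = 0. Lengths are in mm, angles in rad, forces in N, time in s.
With the tool pointing down it reaches from about 275 to 1000 mm from the base axis. Payload 8.4 kg.
Tool frame: the origin (TCP) lies between the finger pads; the fingertips stand 8 mm ahead of it and the grasp point (between the pads) lies 11 mm behind it (tcp_to_tips is the distance from the TCP to the fingertips, in mm); z points along the fingers, y is the line along which they close (so a half turn about z gives the same grasp; the last joint's range is limited). The gripper opens to 85 mm and grips with 20 to 120 N. Pads are 22 mm wide; open, the fingers measure 114 mm over their backs; the gripper's body (76 mm by 85 mm) begins 54 mm behind the grasp point. The pads swing forward as they close: fully open they stand 13 mm farther back than shut.
Start: joints at [-1.198, 0.353, 1.633, -0, 1.155, -0.002], TCP at [228.803, -581.616, 239.281] pointing down, gripper open.
Joint ranges: [-2.63, 2.63], [-0.92, 2.1], [0.06, 2.66], [-1.3, 4.44], [0, 2.69], [-3.02, 3.02]. Speed limits (rad/s): [2.22, 2.22, 2.79, 3.14, 3.14, 3.14].

### API

Orientations are given as [roll, pitch, yaw] about the fixed x, y, z axes, in that order (R = Rz(yaw) Ry(pitch) Rx(roll)).
In Python, from rig import * gives the robot as it stands.
- The arm moves only by the tool step_arm, never from a script. Its argument "motion" is a list of rows, each an object with "claw": the finger opening in mm, from 0 to 85.4; "delta_pos": the shift along the tool's x, y, z in mm, a list of three; "turn": the turn about the tool's z in rad. In form: [{"claw": claw, "delta_pos": [dx, dy, dz], "turn": turn}, ...]. A call has 1 to 8 rows; each row shifts and turns the commanded pose from where the row before left it, along the tool's axes as they then stand; what a row does not reach is not made up. A row lasts 1/12 s, in which the tool goes at most 41.7 mm and 7.16 degrees, less where a joint would pass 70% of its speed; a pose out of reach is approached as far as the arm can. A call is refused whole if a number of a shift passes 41.7 or a number of a turn 0.125, either way. A call with a gripper value outside its range is refused whole. The fingers move at their own pace and stop on an object; "force" is the grip in N (left out, the last holds). Time passes only in rows, so rows that do not move let the fingers close. It gives the time, the measured TCP pose, the force, the opening and the grip force at its end, in the units of the state.
- sense(): the state, without advancing time (a new reading comes with each control period).
- grab_frame(name): name is "side" or "top" or "wrist"; returns a dict with "img" (400x640x3 uint8, red, green, blue), "vertical_fov" (degrees; the focal length in pixels is half the picture's height over the tangent of half this angle, whatever the lens; pixels are square), "cx", "cy" (the principal point, pixels), "R" (3x3) and "t" (3): a world point X has camera coordinates R X + t. Camera axes: x right, y down, z forward; pixel columns grow to the right and rows downward; lengths in mm; the calibration is good to about 2 mm. The wrist camera is an equidistant fisheye: a pixel r from the principal point sees the ray r / f radians off the axis. A picture is of the moment at which its call begins. There is no depth.
- sign_off(): hands the job in; it is judged then, once.
The state is a dict: "clock": time; "qpos": joint angles; "qvel": joint speeds; "joint_efforts": joint torques, N m; "eef_pos": TCP position; "tcp_rot": TCP orientation; "contact_force": force on the tool from outside, world axes, zero at the start; "wrist_torque": the same for the moment, N m; "opening": opening from 0.0 (shut) to 1.0 (fully open); "grasp_force": force on a finger pad.
Only numpy, scipy, OpenCV 4.12 (cv2) and the standard library are available. Lean on these libraries where they do the work, as an engineer would, in place of code of your own. Each camera call takes 0.05 s, during which the arm holds its last target. There are 200 camera calls.

### The job

The front of the heavy grain mill has to stand raised on its two spring stops so that the board below can be wiped. Push the flat pry bar over the wooden block and in under the middle of the mill's front until its tip gently meets the rubber bumper, lever the front up just until both stops spring in underneath, and let the mill down onto them gently. Then lay the bar flat on the bare counter clear of the mill and let go; do not shove the mill about, strain it, lift it with the fingers or disturb the other things.

Things in the scene. Friction and masses are not known exactly. Their poses are not given: they have to be found in the camera images.
- mill: Grain mill, 4 to 7 kg, loose: grey base slab 200 (x) x 160 (y) x 22 mm on feet 24 mm tall, white housing and wooden funnel on top (218 mm tall in all). Origin: centre of the base at foot level; -x is its front, z up. Slab underside 24 mm above the origin, front face at x = -100 mm. Front feet (20 mm thick) at x -75, y +-42 mm; rear feet at x 85, y +-60 mm, on which it tips.
- mill_lip (a point): Middle of the lower front edge of the mill's slab, the edge that the bar lifts; axes as the mill's. Behind it, between the front feet, a rubber bumper 34 mm wide hangs 22 mm down from the underside. The bumper's face is 14 to 38 mm behind the front face: it is set differently each time, is not measured and must be found by feel.
- dock: Plywood board 215 (x) x 360 (y) x 6 mm fixed to the counter, on which the mill stands; carries the steel guides of the two stops. Origin: on the counter under the middle of the mill, axes parallel to the mill's (-x is the front). Its front edge is at x = -105 mm.
- stop_left (a joint): Spring stop at the mill's +y side: a flat steel bolt 30 mm wide in guides, 70 mm in front of the dock's centre, top 40 mm above the counter. A 4 N spring presses it against the slab's side. Value in m: about 0.001 while the slab blocks it, 0.025 when sprung in fully under the slab, which happens once the underside there has risen 10 mm (the lip about 12 mm).
- stop_right (a joint): The same stop at the mill's -y side, mirrored; same values.
- fulcrum: Loose hardwood block, 0.4 kg, 44 (x) x 70 (y) mm, with a round ridge (radius 12 mm) along its y axis on top; ridge top 40 mm above its origin. Origin: centre of its underside. It stands on the counter before the mill, 68 to 82 mm in front of the front face, its x axis nearly parallel to the mill's.
- bar: Flat pry bar, 300 mm long, 0.35 kg, lying flat. Long axis x, tip at x = +150 mm. Flat underside at z = 0. Steel blade 22 mm wide, 8 mm thick from x = -55 to +150 mm; wooden handle 24 mm wide, 18 mm thick from x = -150 to -35 mm. Origin: underside, halfway along. Balances near x = +10 mm.
- bar_tip (a point): Middle of the end face of the bar's tip, 4 mm above its underside; axes as the bar's. As the bar swings level over the block its tip moves deeper under the mill, so after finding the bumper ease the bar back a few mm (up to 5) before levering, or it jams.
- bar_grip (a point): Middle of the bar's wooden handle, 9 mm above its underside, 245 mm from the tip; axes as the bar's.
- jar: Bystander: closed glass jar, 72 mm thick, 130 mm tall. Origin: centre of its underside.
- bowl: Bystander: wooden bowl, 110 mm wide, 50 mm tall. Origin: centre of its underside.
- book: Bystander: black book lying flat, 150 (x) x 200 (y) x 24 mm. Origin: centre of its underside.
Not all that is in view belongs to the job. Of the things that look like the fulcrum, the largest one is meant.

How it is judged (in metres and radians):
On the way, in this order (a step that is already met when the one before it is completed fails the run):
1. the bar's tip is pushed in under the mill's front until it presses on the bumper, the mill still standing on its feet (contact force between bar and bumper_c0 above 1 N and angle between mill's own z axis and vertical below 0.02 rad), for 0.15 s.
2. the bar holds the front up clear and both stops have sprung in (contact force between bar and mill above 5 N and angle between mill's own z axis and vertical above 0.05 rad and value of joint each of stop_left, stop_right above 0.018 m), for 0.1 s.
At the end, for the whole second after the job is handed in: Both stops are in under the slab by more than 18 mm, the mill rests on them tilted 0.045 to 0.085 rad and still; the bar lies flat and still on the bare counter (underside within 5 mm of it, tilt under 0.05 rad), touching neither mill, dock nor block, its tip more than 130 mm from the mill's centre (value of joint each of stop_left, stop_right above 0.018 m and angle between mill's own z axis and vertical between 0.045 and 0.085 rad and linear speed of each of mill, bar below 0.01 m/s and contact force between bar and mill below 0.1 N and contact force between bar and fulcrum below 0.1 N and contact force between bar and dock below 0.1 N and height (world z) of bar below 0.005 m and angle between bar's own z axis and vertical below 0.05 rad and horizontal distance between bar_tip and mill above 0.13 m).
It fails at once if the mill is shoved more than 8 mm from its place on the dock (x of mill in the frame of dock above 0.008 m or x of mill in the frame of dock below -0.008 m or y of mill in the frame of dock above 0.008 m or y of mill in the frame of dock below -0.008 m).
It fails at once if the bar strains the mill with more than 70 N, or is rammed into the bumper with more than 18 N (contact force between bar and mill above 70 N or contact force between bar and bumper_c0 above 18 N).
It fails at once if the mill is tipped more than 0.14 rad, or the mill drops or is jerked (turns faster than 0.6 rad/s) (angle between mill's own z axis and vertical above 0.14 rad or angular speed of mill above 0.6 rad/s).
It fails at once if the fingers push the mill with more than 3 N, or the arm pushes the mill with more than 3 N (contact force between any of the fingers, the arm and mill above 3 N).
It fails at once if the jar, bowl or book is moved more than 20 mm (distance of any of jar, bowl, book from where it was at the start of the episode above 0.02 m).
It also fails if it takes over 59 s, if anything falls off the work surface, if the arm or the gripper's body presses on something with over 40 N, if the wrist force passes 120 N, or if a joint passes its speed limit or range.

## Working session

There is one attempt and no reset: what is moved stays moved. The work goes in short steps, Python scripts to look and compute and a tool call to move; the robot and the scene stay as the last step left them, time stands still between calls to the robot, and variables do not carry over. Pictures are saved under pics/ and viewed, at most 10 in all, crops included, and the job is handed in when it is done.

Besides the shell and the picture viewer there is one more tool, called after "Emit:" as name(argument=value, ...) on one line, values as JSON. step_arm: Moves the arm, as the interface text tells. Its arguments: {"type":"object","properties":{"motion":{"type":"array","items":{"type":"object","properties":{"claw":{"type":"number"},"delta_pos":{"type":"array","items":{"type":"number"}},"turn":{"type":"number"}}}},"force":{"type":"number"}},"required":["motion"]}

```bash
mkdir -p pics; ls; python3 - <<'E'
from rig import *
import cv2
s=sense();print(s)
for n in("top","side"):
    f=grab_frame(n);cv2.imwrite(f"pics/{n}0.png",f["img"][:,:,::-1]);print(n,f["vertical_fov"],f["cx"],f["cy"],f["R"],f["t"])
E
```

```text
pics
{'clock': 0.0, 'qpos': array([-1.19840129e+00,  3.53648950e-01,  1.63413202e+00,  1.87830334e-05,
        1.15517710e+00, -2.36280069e-03]), 'qvel': array([-2.79515765e-03, -2.30849688e-03, -7.18564187e-04,  1.03960605e-03,
       -3.25651626e-05, -1.36761368e-03]), 'joint_efforts': array([-4.66034253e-04, -6.05245256e+01, -3.42071700e+01,  2.68097519e-04,
        9.32007737e-03, -6.15870661e-06]), 'eef_pos': array([ 228.64049135, -581.18713778,  238.56206614]), 'tcp_rot': array([-3.14022728e+00, -2.03997633e-05,  3.74750224e-01]), 'contact_force': array([ 0.19310974,  0.03280926, -0.18733967]), 'wrist_torque': array([-0.02112098, -0.00965542, -0.04165244]), 'grasp_force': 0.0, 'opening': 1.0018766782923674}
top 47.271016682679374 320.3385196435035 204.39911569051063 [[-0.01447083 -0.99953019 -0.02701823]
 [-0.99633893  0.01669106 -0.08384591]
 [ 0.08425749  0.025706   -0.99611238]] [-133.66240573  563.63730995 1077.9687023 ]
side 45.926482126881325 316.20241023528547 203.5227117470581 [[ 0.9829658  -0.18349518 -0.01038052]
 [-0.1056761  -0.51808025 -0.84877878]
 [ 0.15036888  0.83541748 -0.52864623]] [-592.4470647    37.08870751 1074.34961053]
```

View pics/top0.png

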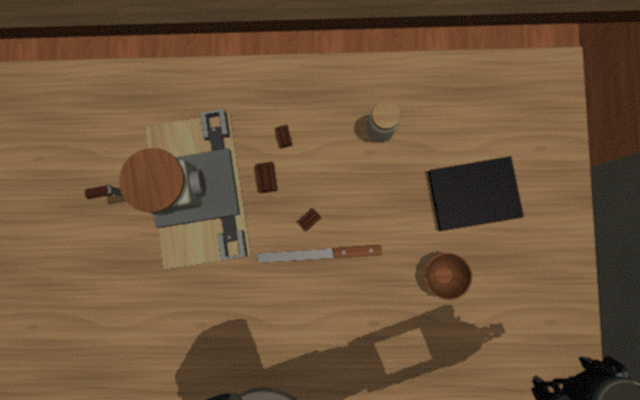

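View pics/side0.png

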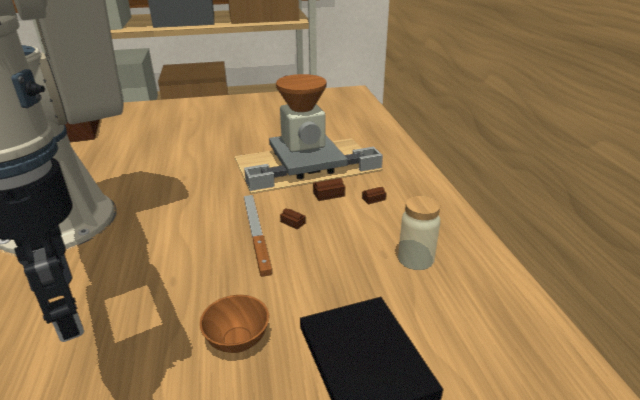

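Top view: the mill is at (195,188) with its front facing right (world -y), and the bar runs from its tip at (258,258) to the handle at (381,250). Three dark blocks could be the fulcrum: A (265,177), B (284,136) and C (310,219). A looks largest and stands before the mill's front, so I'll confirm it with a crop and measure it.

```bash
cat > h.py <<'E'
from rig import *
import numpy as np, cv2
def ray(f,p):
    F=200/np.tan(np.radians(f["vertical_fov"]/2)); d=(np.array(p,float)-[f["cx"],f["cy"]])/F
    if f.get("fish"):
        r=np.hypot(*d); v=np.r_[d/r*np.sin(r),np.cos(r)] if r>1e-9 else np.array([0,0,1.])
    else: v=np.r_[d,1]
    R=np.array(f["R"]); return -R.T@np.array(f["t"]),R.T@v
def onz(f,p,z):
    c,v=ray(f,p); return (c+v*(z-c[2])/v[2])[:2]
def proj(f,X):
    c=np.array(f["R"])@X+f["t"];F=200/np.tan(np.radians(f["vertical_fov"]/2))
    if f.get("fish"):
        r=np.hypot(c[0],c[1]);return np.array([f["cx"],f["cy"]])+F*np.arctan2(r,c[2])*c[:2]/r
    return F*c[:2]/c[2]+[f["cx"],f["cy"]]
def get(n):
    f=dict(grab_frame(n)); f["fish"]=n=="wrist"; return f
def blobs(m,amin=60):
    c,_=cv2.findContours(m.astype(np.uint8),cv2.RETR_EXTERNAL,cv2.CHAIN_APPROX_NONE)
    return [x for x in c if cv2.contourArea(x)>amin]
def rect(f,c,z):
    P=np.array([onz(f,p,z) for p in c[:,0,:]+0.0],np.float32)
    (cx,cy),(w,h),a=cv2.minAreaRect(P); 
    if w<h: w,h,a=h,w,a+90
    return np.round([cx,cy,w,h,(a+90)%180-90],1)
E
python3 - <<'E'
from h import *
f=get("top");im=f["img"];np.save("top.npy",im)
hsv=cv2.cvtColor(im,cv2.COLOR_RGB2HSV)
roi=np.zeros(im.shape[:2],bool);roi[100:285,80:420]=1
dark=roi&(im.max(2)<100)&(im[:,:,0].astype(int)-im[:,:,2]>12)
for c in blobs(dark): print("dark",c[:,0].mean(0),rect(f,c,38))
grey=roi&(hsv[:,:,1]<60)
for c in blobs(grey,200): print("grey",c[:,0].mean(0),c[:,0].min(0),c[:,0].max(0),rect(f,c,52))
barreg=np.zeros_like(roi);barreg[240:268,250:390]=1
for p in [(300,255),(345,252),(370,250),(200,215),(265,177),(320,240),(190,240)]: print(p,im[p[1],p[0]],hsv[p[1],p[0]])
for n,p,z in [("bar tip",(258,258),4),("bar end",(381,250),18),("fulc",(265,177),40)]: print(n,onz(f,p,z))
cv2.imwrite("pics/crop.png",cv2.resize(im[100:280,80:400,::-1],None,fx=2.5,fy=2.5,interpolation=cv2.INTER_CUBIC))
E
```

```text
dark [308.33962264 219.01886792] [ 525.6 -114.    50.5   33.7  -48.1]
dark [104.91176471 194.03921569] [591.6 376.   95.   47.7 -81.6]
dark [265.52747253 177.53846154] [627.6 -12.2  73.4  49.4   7.9]
dark [174.60655738 189.79234973] [602.3 210.5 148.8  61.4 -26.1]
dark [282.98412698 136.23809524] [726.1 -54.4  53.6  36.   15.9]
dark [373.67961165 129.77669903] [ 736.8 -271.4   91.7   65.1   60.6]
grey [295.20606061 255.21818182] [257 249] [333 262] [441.6 -82.3 177.2  21.1 -87.1]
grey [209.30042017 189.04411765] [154 109] [246 259] [603.4 156.4 356.2 202.6   8.5]
(300, 255) [131 127 123] [ 15  16 131]
(345, 252) [126 104  88] [ 13  77 126]
(370, 250) [138 131 121] [ 18  31 138]
(200, 215) [85 86 82] [38 12 86]
(265, 177) [66 39 26] [ 10 155  66]
(320, 240) [135 103  74] [ 14 115 135]
(190, 240) [145 131  95] [ 22  88 145]
bar tip [434.79056508  11.47758479]
bar end [ 450.18578878 -285.56288094]
fulc [627.7772992  -11.76008756]
```

View pics/crop.png

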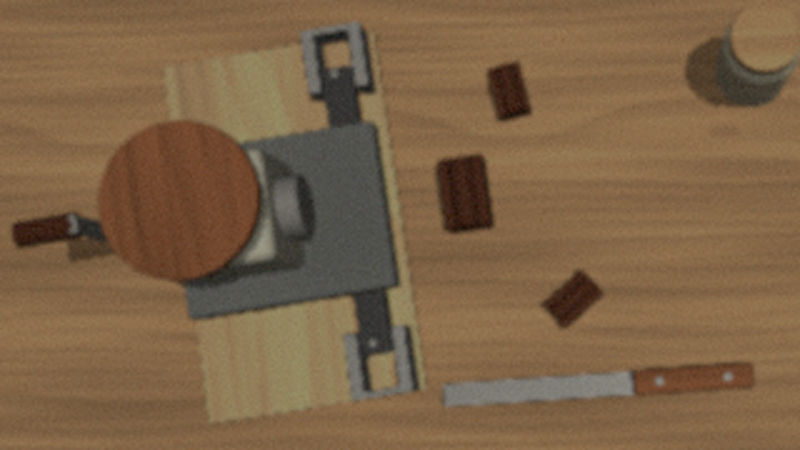

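The crop confirms block A: it measures about 70x44 mm, while B and C are about 53x35, and its ridge is parallel to the mill front. Next I'll compute the mill front, dock and bar lines from the corners.

```bash
python3 - <<'E'
from h import *
f=get("top");c=lambda x,y:(80+(x+.5)/2.5-.5,100+(y+.5)/2.5-.5)
P={k:onz(f,c(*p),z) for k,p,z in [("fl",(375,124),52),("fr",(397,285),52),("dl",(372,32),6),("dr",(424,388),6),("t1",(444,386),8),("t2",(446,405),8),("h1",(753,364),18),("h2",(753,387),18)]}
for k,v in P.items():print(k,v.round(1))
def front(a,b):
    d=a-b;L=np.hypot(*d);e=d/L;u=np.array([e[1],-e[0]]); u=u if u[1]>0 else -u
    return (a+b)/2,L,u,np.degrees(np.arctan2(u[1],u[0]))
m,L,u,a=front(P["fl"],P["fr"]);print("mill front",m,L,a)
md,Ld,ud,ad=front(P["dl"],P["dr"]);print("dock",md,Ld,ad,"dock->front",(m-md)@ud,(m-md)@[-ud[1],ud[0]])
b=np.array([627.6,-12.2]);print("block rel to front",(b-m)@ud,(b-m)@[-ud[1],ud[0]])
t=(P["t1"]+P["t2"])/2;h=(P["h1"]+P["h2"])/2;d=t-h;print("bar",t,h,np.hypot(*d),np.degrees(np.arctan2(d[1],d[0])),"grip",h+d/np.hypot(*d)*55)
E
```

```text
fl [694.   70.4]
fr [540.2  49.3]
dl [797.  84.]
dr [442.6  32.3]
t1 [444.3  12.5]
t2 [426.   10.6]
h1 [ 461.4 -285.6]
h2 [ 439.5 -285.1]
mill front [617.11099622  59.83787553] 155.18370908879035 97.82294461451197
dock [619.78993495  58.18875333] 358.0833307837249 98.29949742878323 dock->front 2.0185492006198062 2.4128356528990325
block rel to front -72.79748853838983 0.019335751030235687
bar [435.17000508  11.55253326] [ 450.43571509 -285.33132342] 297.2760775092573 92.94354539403706 grip [ 447.61135715 -230.40388946]
```

Emit:
step_arm(motion=[{"claw": 60, "delta_pos": [30.2, -22.4, 8]}, {"claw": 60, "delta_pos": [30.2, -22.4, 8]}, {"claw": 60, "delta_pos": [30.2, -22.4, 8]}, {"claw": 60, "delta_pos": [30.2, -22.4, 8]}, {"claw": 60, "delta_pos": [30.2, -22.4, 8]}, {"claw": 60, "delta_pos": [30.2, -22.4, 8]}, {"claw": 60, "delta_pos": [30.2, -22.4, 8]}, {"claw": 60, "delta_pos": [30.2, -22.4, 8]}], force=20)

```text
schema error: expected keys claw, delta_pos, turn
```

Emit:
step_arm(motion=[{"claw": 60, "delta_pos": [30.2, -22.4, 8]}, {"claw": 60, "delta_pos": [30.2, -22.4, 8]}, {"claw": 60, "delta_pos": [30.2, -22.4, 8]}, {"claw": 60, "delta_pos": [0, 0, 0], "turn": -0.1247}, {"claw": 60, "delta_pos": [0, 0, 0], "turn": -0.1247}, {"claw": 60, "delta_pos": [0, 0, 0], "turn": -0.1247}, {"claw": 60, "delta_pos": [0, 0, 0], "turn": -0.1247}, {"claw": 60, "delta_pos": [0, 0, 0], "turn": -0.1247}])

```text
schema error: expected keys claw, delta_pos, turn
```

Emit:
step_arm(motion=[{"claw": 60, "delta_pos": [0, 0, 0], "turn": -0.1247}, {"claw": 60, "delta_pos": [0, 0, 0], "turn": -0.1247}, {"claw": 60, "delta_pos": [0, 0, 0], "turn": -0.1247}, {"claw": 60, "delta_pos": [0, 0, 0], "turn": -0.1247}, {"claw": 60, "delta_pos": [0, 0, 0], "turn": -0.1247}, {"claw": 60, "delta_pos": [0, 0, 0]}])

```text
schema error: expected keys claw, delta_pos, turn
```

Emit:
step_arm(motion=[{"claw": 60, "delta_pos": [30.2, -22.4, 8], "turn": 0}, {"claw": 60, "delta_pos": [30.2, -22.4, 8], "turn": 0}, {"claw": 60, "delta_pos": [30.2, -22.4, 8], "turn": 0}, {"claw": 60, "delta_pos": [30.2, -22.4, 8], "turn": 0}, {"claw": 60, "delta_pos": [30.2, -22.4, 8], "turn": 0}, {"claw": 60, "delta_pos": [30.2, -22.4, 8], "turn": 0}, {"claw": 60, "delta_pos": [30.2, -22.4, 8], "turn": 0}, {"claw": 60, "delta_pos": [30.2, -22.4, 8], "turn": 0}], force=20)

```text
clock: 0.87
eef_pos: [388.6, -324.7, 175.0]
tcp_rot: [3.141, -0.0, 0.375]
contact_force: [0.8, -0.7, -0.6]
opening: 0.705
grasp_force: 0.0
```

Emit:
step_arm(motion=[{"claw": 60, "delta_pos": [30.2, -22.4, 8], "turn": 0}, {"claw": 60, "delta_pos": [30.2, -22.4, 8], "turn": 0}, {"claw": 60, "delta_pos": [30.2, -22.4, 8], "turn": 0}, {"claw": 60, "delta_pos": [0, 0, 0], "turn": -0.1247}, {"claw": 60, "delta_pos": [0, 0, 0], "turn": -0.1247}, {"claw": 60, "delta_pos": [0, 0, 0], "turn": -0.1247}, {"claw": 60, "delta_pos": [0, 0, 0], "turn": -0.1247}, {"claw": 60, "delta_pos": [0, 0, 0], "turn": -0.1247}])

```text
clock: 1.53
eef_pos: [447.8, -230.5, 151.2]
tcp_rot: [-3.141, 0.0, 1.005]
contact_force: [-0.6, 0.5, -0.3]
opening: 0.701
grasp_force: 0.0
```

Emit:
step_arm(motion=[{"claw": 60, "delta_pos": [0, 0, 0], "turn": -0.1247}, {"claw": 60, "delta_pos": [0, 0, 0], "turn": -0.1247}, {"claw": 60, "delta_pos": [0, 0, 0], "turn": -0.1247}, {"claw": 60, "delta_pos": [0, 0, 0], "turn": -0.1247}, {"claw": 60, "delta_pos": [0, 0, 0], "turn": -0.1247}, {"claw": 60, "delta_pos": [0, 0, 0], "turn": 0}, {"claw": 60, "delta_pos": [0, 0, 0], "turn": 0}])

```text
clock: 2.12
eef_pos: [447.7, -230.7, 151.3]
tcp_rot: [-3.142, -0.0, 1.618]
contact_force: [-0.6, -0.2, 0.5]
opening: 0.704
grasp_force: 0.0
```

```bash
python3 - <<'E'
from h import *
f=get("wrist");im=f["img"];cv2.imwrite("pics/w1.png",im[:,:,::-1])
print(f["vertical_fov"],f["cx"],f["cy"],(-np.array(f["R"]).T@f["t"]).round(),np.array(f["R"]).round(2))
for k,X in dict(grip=[447.6,-230.4,18],end=[450.4,-285,18],tip=[435,11.5,8]).items():print(k,proj(f,np.array(X)).round(1))
E
```

```text
65.70646984690485 321.4981856065877 206.77082992027343 [ 444. -159.  287.] [[ 1.    0.05 -0.  ]
 [ 0.05 -0.96  0.28]
 [ 0.01 -0.28 -0.96]]
grip [321.8 200. ]
end [322.  255.5]
tip [320.7 -50.4]
```

View pics/w1.png

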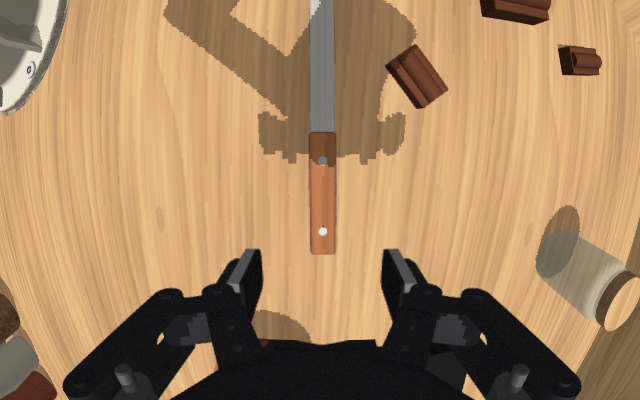

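The wrist view shows the handle centred at column 323 with its end at row 253. The prediction was (322,255), so I can descend and grip.

Emit:
step_arm(motion=[{"claw": 60, "delta_pos": [0, 0, 33], "turn": 0}, {"claw": 60, "delta_pos": [0, 0, 33], "turn": 0}, {"claw": 60, "delta_pos": [0, 0, 33], "turn": 0}, {"claw": 60, "delta_pos": [0, 0, 28], "turn": 0}, {"claw": 60, "delta_pos": [0, 0, 13], "turn": 0}, {"claw": 60, "delta_pos": [0, 0, 0], "turn": 0}])

```text
clock: 2.67
eef_pos: [445.7, -229.7, 8.4]
tcp_rot: [-3.137, -0.003, 1.618]
contact_force: [-0.8, -0.3, 0.4]
opening: 0.7
grasp_force: 0.0
```

Emit:
step_arm(motion=[{"claw": 10, "delta_pos": [0, 0, 0], "turn": 0}, {"claw": 10, "delta_pos": [0, 0, 0], "turn": 0}, {"claw": 10, "delta_pos": [0, 0, 0], "turn": 0}, {"claw": 10, "delta_pos": [0, 0, 0], "turn": 0}, {"claw": 10, "delta_pos": [0, 0, 0], "turn": 0}, {"claw": 10, "delta_pos": [0, 0, 0], "turn": 0}, {"claw": 10, "delta_pos": [0, 0, 0], "turn": 0}], force=20)

```text
clock: 3.25
eef_pos: [448.7, -231.2, 12.7]
tcp_rot: [3.139, 0.001, 1.621]
contact_force: [-1.0, 1.1, 8.0]
opening: 0.271
grasp_force: 21.7
```

Emit:
step_arm(motion=[{"claw": 10, "delta_pos": [0, 0, -9], "turn": 0}, {"claw": 10, "delta_pos": [1, 0, -11], "turn": 0}, {"claw": 10, "delta_pos": [1, 0, -11], "turn": 0}, {"claw": 10, "delta_pos": [1, 0, -11], "turn": 0}, {"claw": 10, "delta_pos": [2, 0, -11], "turn": 0}, {"claw": 10, "delta_pos": [2, 0, -11], "turn": 0}, {"claw": 10, "delta_pos": [0, 0, 0], "turn": 0}])

```text
clock: 3.83
eef_pos: [448.5, -223.9, 77.8]
tcp_rot: [3.139, 0.002, 1.622]
contact_force: [0.1, -0.4, -2.5]
opening: 0.276
grasp_force: 20.2
```

```bash
python3 - <<'E'
from h import *
f=get("side");cv2.imwrite("pics/s1.png",cv2.resize(f["img"][130:330,100:420,::-1],None,fx=2.5,fy=2.5,interpolation=cv2.INTER_CUBIC))
s=sense();print(s["eef_pos"],s["contact_force"],s["wrist_torque"])
E
```

```text
[ 448.23394646 -223.95028442   76.78338554] [ 0.59717225 -2.23256923 -2.21671672] [-0.12360029 -0.03757053 -0.01207896]
```

View pics/s1.png

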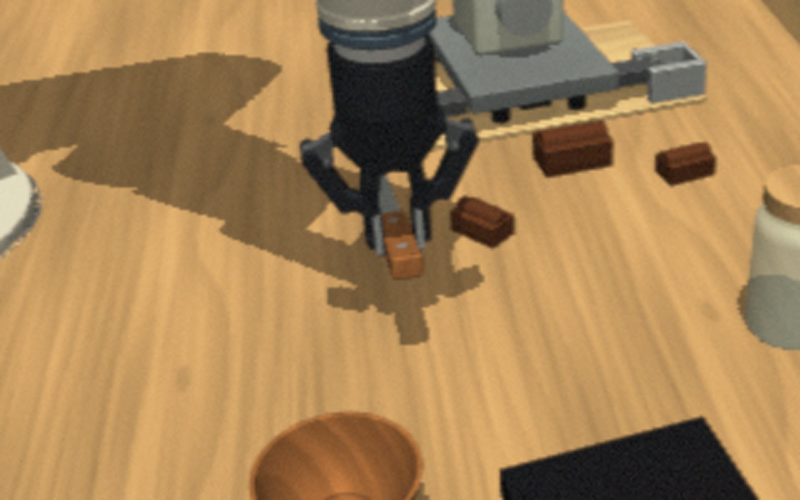

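Emit:
step_arm(motion=[{"claw": 10, "delta_pos": [0, 0, 0], "turn": 0}, {"claw": 10, "delta_pos": [0, 0, 0], "turn": 0}, {"claw": 10, "delta_pos": [0, 0, -10], "turn": 0}, {"claw": 10, "delta_pos": [0, 0, -21], "turn": -0.03}, {"claw": 10, "delta_pos": [0, 0, -21], "turn": -0.03}, {"claw": 10, "delta_pos": [0, 0, -21], "turn": -0.03}, {"claw": 10, "delta_pos": [0, 0, 0], "turn": 0}], force=110)

```text
clock: 4.47
eef_pos: [449.0, -224.6, 151.6]
tcp_rot: [3.138, 0.003, 1.713]
contact_force: [0.7, -0.5, -3.8]
opening: 0.242
grasp_force: 111.3
```

Emit:
step_arm(motion=[{"claw": 10, "delta_pos": [-0.6, 20, 0], "turn": 0}, {"claw": 10, "delta_pos": [-0.7, 28, 0], "turn": 0}, {"claw": 10, "delta_pos": [-0.7, 30, 0], "turn": 0}, {"claw": 10, "delta_pos": [-0.7, 30, 0], "turn": 0}, {"claw": 10, "delta_pos": [-0.7, 30, 0], "turn": 0}, {"claw": 10, "delta_pos": [-0.7, 30, 0], "turn": 0}, {"claw": 10, "delta_pos": [-0.7, 25, 0], "turn": 0}, {"claw": 10, "delta_pos": [-0.5, 14, 0], "turn": 0}])

```text
clock: 5.13
eef_pos: [655.2, -199.2, 146.6]
tcp_rot: [-3.141, -0.0, 1.712]
contact_force: [0.3, 0.4, -3.3]
opening: 0.243
grasp_force: 111.1
```

```bash
python3 - <<'E'
from h import *
f=get("wrist");im=f["img"];cv2.imwrite("pics/w2.png",im[:,:,::-1])
s=sense();print(s["eef_pos"],s["tcp_rot"],s["contact_force"],s["wrist_torque"])
g=s["eef_pos"]; u=np.array([-.141,.99])
for th in (.2,.27,.34):
    t=np.r_[g[:2]+u*245*np.cos(th),g[2]+(-12+8)-245*np.sin(th)];print(th,t.round(),proj(f,t).round(1))
for k,X in dict(ridge=[627.6,-12.2,40],lip=[617,60.5,30],fl=[694,70.4,52],fr=[540.2,49.3,52]).items():print(k,proj(f,np.array(X)).round(1))
t=get("top");np.save("top2.npy",t["img"]);cv2.imwrite("pics/t2.png",cv2.resize(t["img"][100:260,200:400,::-1],None,fx=4,fy=3.75))
E
```

```text
[ 656.75008228 -199.06453487  146.64685926] [ 3.14032647e+00 -3.08273582e-06  1.71180856e+00] [ 1.94574738  0.67799733 -3.36561438] [-0.296611   -0.10033276  0.01765217]
0.2 [623.  39.  94.] [ 324.1 -106.1]
0.27 [623.  35.  77.] [323.9 -89.5]
0.34 [624.  30.  61.] [323.8 -73.3]
ridge [320.6 -19.9]
lip [320.4 -80.7]
fl [412.8 -86.4]
fr [228.2 -86.6]
```

View pics/w2.png

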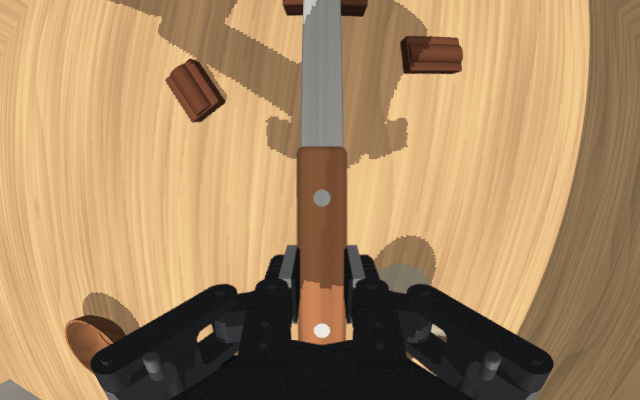

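```bash
python3 - <<'E'
from h import *
f=get("wrist");im=f["img"].astype(int);s=sense();g=s["eef_pos"];u=np.array([-.141,.99])
d=im[:,:,0]-im[:,:,2]
print("junction",[(r,d[r,310:335].mean().round()) for r in range(140,156,2)])
# pitch: bar-frame point (x rel grip, z rel mid-handle) -> world, mid-handle at TCP z + o
for o in (-3,0,3):
  for th in (.2,.25,.27,.3):
    w=lambda x,z:np.r_[g[:2]+u*(x*np.cos(th)+z*np.sin(th)),g[2]+o-x*np.sin(th)+z*np.cos(th)]
    out=[proj(f,w(60,9))[1]]
    e=np.array([.99,.141,0])
    for x in (70,140): out.append(proj(f,w(x,-1)+11*e)[0]-proj(f,w(x,-1)-11*e)[0])
    out+= [proj(f,w(70,-1))[1],proj(f,w(140,-1))[1]]
    print(o,th,np.round(out,1))
g2=cv2.GaussianBlur(f["img"],(1,5),0)
for r in (135,130,70,60,50,20):
    sat=d[r,280:370]<12; c=np.where(sat)[0]+280; print("blade",r,c.min(),c.max(),c.size)
E
```

```text
junction [(140, np.float64(5.0)), (142, np.float64(5.0)), (144, np.float64(5.0)), (146, np.float64(17.0)), (148, np.float64(62.0)), (150, np.float64(69.0)), (152, np.float64(72.0)), (154, np.float64(72.0))]
-3 0.2 [143.2  44.7  40.6 125.7   4.3]
-3 0.25 [143.2  43.8  39.2 127.3  10.9]
-3 0.27 [143.3  43.4  38.6 127.9  13.6]
-3 0.3 [143.6  42.8  37.8 129.   17.6]
0 0.2 [143.7  45.6  41.3 125.9   2.3]
0 0.25 [143.7  44.6  39.8 127.4   9.2]
0 0.27 [143.8  44.2  39.3 128.1  11.9]
0 0.3 [144.   43.6  38.4 129.2  16. ]
3 0.2 [144.2  46.6  42.  126.    0.4]
3 0.25 [144.2  45.5  40.5 127.5   7.3]
3 0.27 [144.3  45.1  39.9 128.2  10.2]
3 0.3 [144.5  44.5  39.1 129.4  14.4]
blade 135 301 341 41
blade 130 301 341 41
blade 70 302 340 39
blade 60 302 340 39
blade 50 302 340 39
blade 20 303 339 37
```

View pics/t2.png

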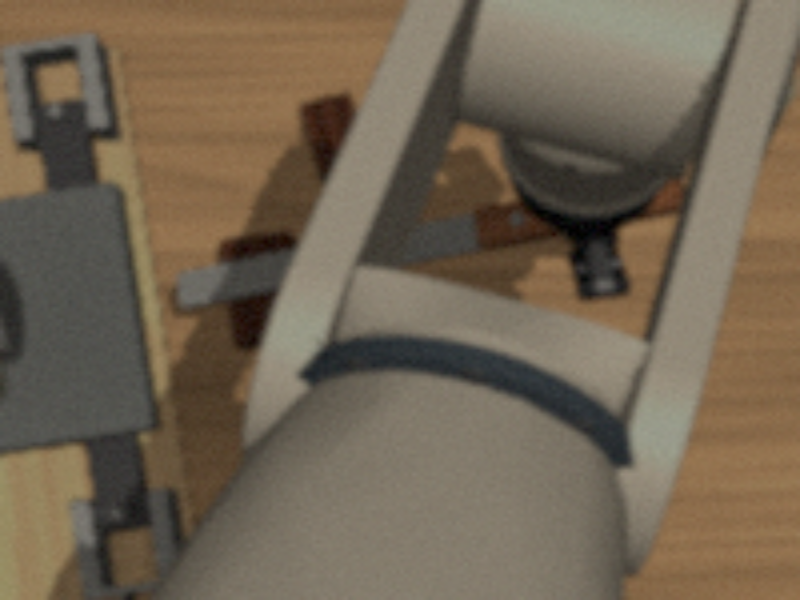

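```bash
python3 - <<'E'
from h import *
f=get("top");c=lambda x,y:(200+(x+.5)/4-.5,100+(y+.5)/3.75-.5)
for z in (70,77,85): print(z,onz(f,c(179,292),z).round(1), onz(f,c(179,277),z).round(1),onz(f,c(181,308),z).round(1))
m=onz(f,c(119,186),52),onz(f,c(154,427),52);print(m,(m[0]+m[1])/2)
for p in [(222,240),(236,347),(292,234)]: print(onz(f,c(*p),28).round(1))
print(sense()["eef_pos"])
E
```

```text
70 [623.1  31.9] [632.4  31.9] [613.1  30.7]
77 [622.   30.5] [631.3  30.5] [612.1  29.4]
85 [620.9  29. ] [630.1  29. ] [611.   27.8]
(array([694.1570488 ,  71.17645637]), array([540.72609676,  50.16192757])) [617.44157278  60.66919197]
[662.6  13.9]
[593.    5.6]
[665.7 -28.7]
[ 651.96178554 -199.52947343  146.49110546]
```

Emit:
step_arm(motion=[{"claw": 10, "delta_pos": [0, 0, 12], "turn": 0}, {"claw": 10, "delta_pos": [0, 0, 14], "turn": 0}, {"claw": 10, "delta_pos": [0, 0, 8], "turn": 0}, {"claw": 10, "delta_pos": [0, 0, 3], "turn": 0}, {"claw": 10, "delta_pos": [0, 0, 1], "turn": 0}, {"claw": 10, "delta_pos": [0, 0, 0], "turn": 0}, {"claw": 10, "delta_pos": [0, 0, 0], "turn": 0}])

```text
clock: 5.92
eef_pos: [653.3, -200.0, 110.6]
tcp_rot: [3.141, 0.0, 1.712]
contact_force: [0.1, 0.1, -3.5]
opening: 0.242
grasp_force: 111.1
```

Emit:
step_arm(motion=[{"claw": 10, "delta_pos": [0, 0, 1], "turn": 0}, {"claw": 10, "delta_pos": [0, 0, 1], "turn": 0}, {"claw": 10, "delta_pos": [0, 0, 0], "turn": 0}])

```text
clock: 6.17
eef_pos: [653.2, -199.9, 108.5]
tcp_rot: [3.141, 0.0, 1.712]
contact_force: [0.8, 0.1, -3.4]
opening: 0.245
grasp_force: 111.0
```

Emit:
step_arm(motion=[{"claw": 10, "delta_pos": [0, 0, 1], "turn": 0}, {"claw": 10, "delta_pos": [0, 0, 1], "turn": 0}, {"claw": 10, "delta_pos": [0, 0, 0], "turn": 0}])

```text
clock: 6.42
eef_pos: [653.1, -199.9, 106.3]
tcp_rot: [3.141, -0.0, 1.712]
contact_force: [0.0, 0.4, -1.4]
opening: 0.244
grasp_force: 111.2
```

Emit:
step_arm(motion=[{"claw": 10, "delta_pos": [0, 0, 1], "turn": 0}, {"claw": 10, "delta_pos": [0, 0, 0], "turn": 0}])

```text
clock: 6.58
eef_pos: [653.2, -199.9, 105.3]
tcp_rot: [3.141, -0.0, 1.712]
contact_force: [0.7, 0.6, -1.9]
opening: 0.249
grasp_force: 111.2
```

Emit:
step_arm(motion=[{"claw": 10, "delta_pos": [0, 0, 1], "turn": 0}, {"claw": 10, "delta_pos": [0, 0, 0], "turn": 0}])

```text
clock: 6.75
eef_pos: [653.2, -199.9, 104.3]
tcp_rot: [3.141, -0.0, 1.712]
contact_force: [0.7, -0.9, -1.0]
opening: 0.249
grasp_force: 111.2
```

Emit:
step_arm(motion=[{"claw": 10, "delta_pos": [4, 0, 0.6], "turn": 0}, {"claw": 10, "delta_pos": [5, 0, 1.4], "turn": 0}, {"claw": 10, "delta_pos": [5, 0, 1.4], "turn": 0}, {"claw": 10, "delta_pos": [5, 0, 1.4], "turn": 0}, {"claw": 10, "delta_pos": [4, 0, 1.1], "turn": 0}, {"claw": 10, "delta_pos": [0, 0, 0], "turn": 0}])

```text
clock: 7.25
eef_pos: [649.5, -175.7, 98.0]
tcp_rot: [-3.141, -0.001, 1.712]
contact_force: [-0.7, 1.6, -1.3]
opening: 0.241
grasp_force: 111.3
```

Emit:
step_arm(motion=[{"claw": 10, "delta_pos": [2, 0, 0.5], "turn": 0}, {"claw": 10, "delta_pos": [2, 0, 0.5], "turn": 0}, {"claw": 10, "delta_pos": [2, 0, 0.5], "turn": 0}, {"claw": 10, "delta_pos": [2, 0, 0.6], "turn": 0}, {"claw": 10, "delta_pos": [2, 0, 0.6], "turn": 0}, {"claw": 10, "delta_pos": [0, 0, 0], "turn": 0}])

```text
clock: 7.75
eef_pos: [648.4, -166.8, 95.6]
tcp_rot: [-3.142, -0.0, 1.712]
contact_force: [-0.1, 0.1, -0.6]
opening: 0.247
grasp_force: 111.3
```

Emit:
step_arm(motion=[{"claw": 10, "delta_pos": [2, 0, 0.45], "turn": 0}, {"claw": 10, "delta_pos": [2, 0, 0.45], "turn": 0}, {"claw": 10, "delta_pos": [2, 0, 0.5], "turn": 0}, {"claw": 10, "delta_pos": [1, 0, 0.25], "turn": 0}, {"claw": 10, "delta_pos": [0, 0, 0], "turn": 0}])

```text
clock: 8.17
eef_pos: [647.4, -159.9, 93.9]
tcp_rot: [-3.141, -0.0, 1.712]
contact_force: [1.0, 0.8, -1.6]
opening: 0.242
grasp_force: 111.4
```

Emit:
step_arm(motion=[{"claw": 10, "delta_pos": [1, 0, 0.25], "turn": 0}, {"claw": 10, "delta_pos": [1, 0, 0.25], "turn": 0}, {"claw": 10, "delta_pos": [1, 0, 0.25], "turn": 0}, {"claw": 10, "delta_pos": [0, 0, 0], "turn": 0}])

```text
clock: 8.5
eef_pos: [647.0, -157.1, 93.2]
tcp_rot: [-3.142, -0.0, 1.712]
contact_force: [0.4, 0.4, -0.9]
opening: 0.246
grasp_force: 111.4
```

Emit:
step_arm(motion=[{"claw": 10, "delta_pos": [1, 0, 0.25], "turn": 0}, {"claw": 10, "delta_pos": [1, 0, 0.25], "turn": 0}, {"claw": 10, "delta_pos": [0, 0, 0], "turn": 0}])

```text
clock: 8.75
eef_pos: [646.7, -155.1, 92.7]
tcp_rot: [3.142, -0.0, 1.712]
contact_force: [-0.0, 0.4, -0.7]
opening: 0.242
grasp_force: 111.4
```

Emit:
step_arm(motion=[{"claw": 10, "delta_pos": [1, 0, 0.25], "turn": 0}, {"claw": 10, "delta_pos": [1, 0, 0.25], "turn": 0}, {"claw": 10, "delta_pos": [0, 0, 0], "turn": 0}])

```text
clock: 9.0
eef_pos: [646.4, -153.1, 92.2]
tcp_rot: [-3.142, -0.0, 1.712]
contact_force: [0.7, 0.4, -0.4]
opening: 0.248
grasp_force: 111.4
```

Emit:
step_arm(motion=[{"claw": 10, "delta_pos": [1, 0, 0.25], "turn": 0}, {"claw": 10, "delta_pos": [1, 0, 0.2], "turn": 0}, {"claw": 10, "delta_pos": [0, 0, 0], "turn": 0}])

```text
clock: 9.25
eef_pos: [646.1, -151.1, 91.8]
tcp_rot: [-3.142, -0.0, 1.712]
contact_force: [0.6, -0.9, -0.5]
opening: 0.248
grasp_force: 111.4
```

Emit:
step_arm(motion=[{"claw": 10, "delta_pos": [1, 0, 0.25], "turn": 0}, {"claw": 10, "delta_pos": [1, 0, 0.2], "turn": 0}, {"claw": 10, "delta_pos": [0, 0, 0], "turn": 0}])

```text
clock: 9.5
eef_pos: [645.8, -149.2, 91.3]
tcp_rot: [-3.141, -0.0, 1.712]
contact_force: [0.4, 0.0, -0.4]
opening: 0.245
grasp_force: 111.4
```

Emit:
step_arm(motion=[{"claw": 10, "delta_pos": [1, 0, 0.25], "turn": 0}, {"claw": 10, "delta_pos": [1, 0, 0.2], "turn": 0}, {"claw": 10, "delta_pos": [0, 0, 0], "turn": 0}])

```text
clock: 9.75
eef_pos: [645.6, -147.2, 90.9]
tcp_rot: [-3.142, -0.0, 1.712]
contact_force: [0.0, -0.6, -0.4]
opening: 0.241
grasp_force: 111.4
```

Emit:
step_arm(motion=[{"claw": 10, "delta_pos": [1, 0, 0.25], "turn": 0}, {"claw": 10, "delta_pos": [1, 0, 0.2], "turn": 0}, {"claw": 10, "delta_pos": [0, 0, 0], "turn": 0}])

```text
clock: 10.0
eef_pos: [645.3, -145.2, 90.4]
tcp_rot: [-3.142, -0.0, 1.712]
contact_force: [0.9, 0.0, -1.2]
opening: 0.241
grasp_force: 111.4
```

Emit:
step_arm(motion=[{"claw": 10, "delta_pos": [1, 0, 0.25], "turn": 0}, {"claw": 10, "delta_pos": [1, 0, 0.25], "turn": 0}, {"claw": 10, "delta_pos": [0, 0, 0], "turn": 0}])

```text
clock: 10.25
eef_pos: [645.0, -143.2, 89.9]
tcp_rot: [-3.142, -0.0, 1.712]
contact_force: [1.0, -0.1, -0.8]
opening: 0.245
grasp_force: 111.4
```

Emit:
step_arm(motion=[{"claw": 10, "delta_pos": [1, 0, 0.25], "turn": 0}, {"claw": 10, "delta_pos": [1, 0, 0.2], "turn": 0}, {"claw": 10, "delta_pos": [0, 0, 0], "turn": 0}])

```text
clock: 10.5
eef_pos: [644.8, -141.2, 89.5]
tcp_rot: [-3.142, -0.0, 1.712]
contact_force: [0.3, -0.3, 0.2]
opening: 0.244
grasp_force: 111.5
```

Emit:
step_arm(motion=[{"claw": 10, "delta_pos": [1, 0, 0.25], "turn": 0}, {"claw": 10, "delta_pos": [1, 0, 0.2], "turn": 0}, {"claw": 10, "delta_pos": [0, 0, 0], "turn": 0}])

```text
clock: 10.75
eef_pos: [644.4, -139.3, 89.0]
tcp_rot: [-3.142, -0.0, 1.712]
contact_force: [0.5, 0.4, -0.5]
opening: 0.243
grasp_force: 111.5
```

Emit:
step_arm(motion=[{"claw": 10, "delta_pos": [1, 0, 0.25], "turn": 0}, {"claw": 10, "delta_pos": [1, 0, 0.2], "turn": 0}, {"claw": 10, "delta_pos": [0, 0, 0], "turn": 0}])

```text
clock: 11.0
eef_pos: [644.7, -138.4, 88.9]
tcp_rot: [3.141, 0.002, 1.712]
contact_force: [1.3, -5.8, 0.5]
opening: 0.246
grasp_force: 111.5
```

Contact found at 5.8 N. I'll hold it, then ease back 4 mm along the slope.

Emit:
step_arm(motion=[{"claw": 10, "delta_pos": [0, 0, 0], "turn": 0}, {"claw": 10, "delta_pos": [0, 0, 0], "turn": 0}, {"claw": 10, "delta_pos": [0, 0, 0], "turn": 0}])

```text
clock: 11.25
eef_pos: [644.6, -138.5, 88.9]
tcp_rot: [3.141, 0.002, 1.712]
contact_force: [-0.1, -5.4, 0.0]
opening: 0.242
grasp_force: 111.5
```

Emit:
step_arm(motion=[{"claw": 10, "delta_pos": [-2, 0, -0.5], "turn": 0}, {"claw": 10, "delta_pos": [-2, 0, -0.5], "turn": 0}, {"claw": 10, "delta_pos": [-1.5, 0, -0.4], "turn": 0}, {"claw": 10, "delta_pos": [0, 0, 0], "turn": 0}], force=50)

```text
clock: 11.58
eef_pos: [644.8, -142.9, 89.9]
tcp_rot: [-3.141, -0.0, 1.712]
contact_force: [-0.4, 0.7, -1.5]
opening: 0.245
grasp_force: 111.3
```

Emit:
step_arm(motion=[{"claw": 10, "delta_pos": [-0.4, 0, 2], "turn": 0}, {"claw": 10, "delta_pos": [-0.4, 0, 2], "turn": 0}, {"claw": 10, "delta_pos": [-0.4, 0, 2], "turn": 0}, {"claw": 10, "delta_pos": [-0.4, 0, 2], "turn": 0}, {"claw": 10, "delta_pos": [0, 0, 0], "turn": 0}])

```text
clock: 12.0
eef_pos: [645.7, -144.6, 84.0]
tcp_rot: [3.141, 0.0, 1.712]
contact_force: [-4.7, 1.3, 18.8]
opening: 0.241
grasp_force: 113.7
```

Emit:
step_arm(motion=[{"claw": 14, "delta_pos": [0, 0, 0], "turn": 0}, {"claw": 14, "delta_pos": [0, 0, 0], "turn": 0}], force=45)

```text
clock: 12.17
eef_pos: [645.7, -144.6, 84.1]
tcp_rot: [3.14, 0.0, 1.712]
contact_force: [-5.3, 0.6, 17.0]
opening: 0.242
grasp_force: 113.6
```

Emit:
step_arm(motion=[{"claw": 14, "delta_pos": [-0.5, 0, 2], "turn": 0}, {"claw": 14, "delta_pos": [-0.5, 0, 2], "turn": 0}, {"claw": 14, "delta_pos": [0, 0, 0], "turn": 0}])

```text
clock: 12.42
eef_pos: [645.9, -146.6, 80.2]
tcp_rot: [3.14, 0.002, 1.714]
contact_force: [-5.8, -3.1, 18.8]
opening: 0.24
grasp_force: 114.7
```

Emit:
step_arm(motion=[{"claw": 14, "delta_pos": [-0.5, 0, 2], "turn": 0}, {"claw": 14, "delta_pos": [-0.5, 0, 2], "turn": 0}, {"claw": 14, "delta_pos": [-0.4, 0, 2], "turn": 0}, {"claw": 14, "delta_pos": [-0.4, 0, 2], "turn": 0}, {"claw": 14, "delta_pos": [0, 0, 0], "turn": 0}])

```text
clock: 12.83
eef_pos: [646.9, -149.2, 72.5]
tcp_rot: [3.139, 0.004, 1.714]
contact_force: [-4.9, -5.4, 19.7]
opening: 0.243
grasp_force: 115.9
```

```bash
python3 - <<'E'
from h import *
f=get("side");cv2.imwrite("pics/s2.png",cv2.resize(f["img"][60:220,220:400,::-1],None,fx=4,fy=3.75,interpolation=cv2.INTER_CUBIC))
s=sense();print(s["eef_pos"],s["contact_force"],s["wrist_torque"])
E
```

```text
[ 646.95729294 -149.16279067   72.6326392 ] [-4.81580254 -6.11094498 19.86977233] [-0.43793591  0.98454393  1.166243  ]
```

View pics/s2.png

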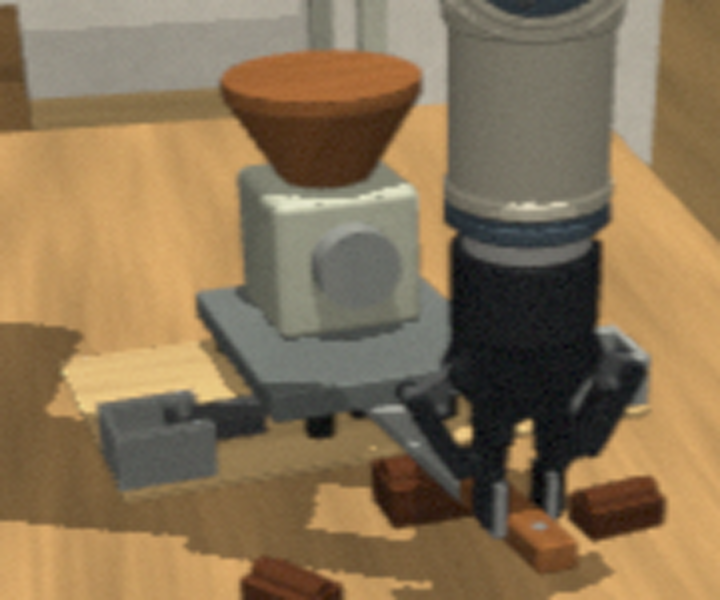

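Emit:
step_arm(motion=[{"claw": 14, "delta_pos": [-1, 0, 1], "turn": 0}, {"claw": 14, "delta_pos": [-0.8, 0, 2], "turn": 0}, {"claw": 14, "delta_pos": [-0.6, 0, 2], "turn": 0}, {"claw": 14, "delta_pos": [-0.5, 0, 2], "turn": 0}, {"claw": 14, "delta_pos": [0, 0, 0], "turn": 0}])

```text
clock: 13.3
eef_pos: [647.1, -151.7, 65.3]
tcp_rot: [3.14, 0.003, 1.714]
contact_force: [-5.3, -3.9, 18.3]
opening: 0.245
grasp_force: 116.7
```

Emit:
step_arm(motion=[{"claw": 14, "delta_pos": [-0.6, 0, 2], "turn": 0}, {"claw": 14, "delta_pos": [-0.4, 0, 2], "turn": 0}, {"claw": 14, "delta_pos": [-0.3, 0, 2], "turn": 0}, {"claw": 14, "delta_pos": [0, 0, 0], "turn": 0}, {"claw": 14, "delta_pos": [0, 0, 0], "turn": 0}])

```text
clock: 13.72
eef_pos: [649.8, -152.8, 61.1]
tcp_rot: [3.134, 0.003, 1.711]
contact_force: [-2.2, -1.9, 25.7]
opening: 0.244
grasp_force: 117.4
```

```bash
python3 - <<'E'
from h import *
f=get("side");t=get("top")
a=cv2.resize(f["img"][90:215,220:400,::-1],(700,480),interpolation=cv2.INTER_CUBIC)
cv2.imwrite("pics/s3.png",a);np.save("side3.npy",f["img"])
cv2.imwrite("pics/t3.png",cv2.resize(t["img"][100:270,140:260,::-1],None,fx=3.5,fy=3.5,interpolation=cv2.INTER_CUBIC))
E
```

```text
(no output)
```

View pics/t3.png

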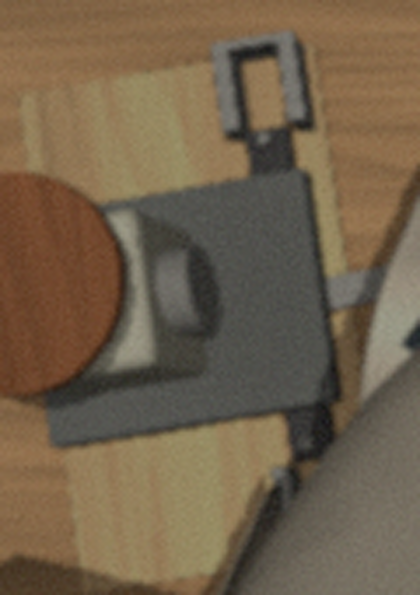

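```bash
python3 - <<'E'
from h import *
a=np.load("top.npy");t=get("top");b=t["img"]
for n,c0,c1,r in (("L",212,218,range(124,150)),("R",225,233,range(214,246))):
    for k,i in(("0",a),("1",b)): print(n,k,[int(i[y,c0:c1].mean()) for y in r])
print(sense()["contact_force"])
s=get("side")["img"];f=get("side")
w=np.hstack([cv2.resize(s[140:200,230:400,::-1],(780,275),interpolation=cv2.INTER_CUBIC)]);cv2.imwrite("pics/s4.png",w)
E
```

```text
L 0 [116, 112, 98, 79, 72, 78, 73, 57, 51, 49, 50, 52, 49, 51, 52, 54, 51, 51, 51, 54, 50, 53, 51, 53, 51, 56]
L 1 [117, 118, 117, 117, 118, 118, 117, 117, 118, 118, 117, 112, 99, 79, 78, 83, 74, 56, 51, 52, 54, 50, 54, 52, 52, 60]
R 0 [75, 62, 49, 49, 55, 52, 53, 51, 55, 54, 53, 52, 53, 53, 53, 51, 52, 52, 54, 51, 52, 59, 73, 75, 68, 57, 53, 64, 86, 97, 101, 99]
R 1 [67, 52, 38, 41, 46, 43, 40, 42, 42, 44, 43, 51, 51, 49, 44, 37, 39, 49, 66, 72, 72, 71, 68, 70, 69, 74, 75, 79, 84, 84, 87, 88]
[-1.55454651 -2.07393309 24.55058381]
```

Both bolts have moved in about 10 px, or 24 mm (left pin row 128→139, right pin row 237→226). I'll let the mill down slowly.

Emit:
step_arm(motion=[{"claw": 14, "delta_pos": [0, 0, -1], "turn": 0}, {"claw": 14, "delta_pos": [0, 0, -1], "turn": 0}, {"claw": 14, "delta_pos": [0, 0, -1], "turn": 0}, {"claw": 14, "delta_pos": [0, 0, -1], "turn": 0}, {"claw": 14, "delta_pos": [0, 0, -1], "turn": 0}, {"claw": 14, "delta_pos": [0, 0, -1], "turn": 0}, {"claw": 14, "delta_pos": [0, 0, 0], "turn": 0}])

```text
clock: 14.55
eef_pos: [646.6, -151.6, 63.3]
tcp_rot: [3.141, 0.0, 1.712]
contact_force: [3.2, -0.5, 0.7]
opening: 0.243
grasp_force: 114.2
```

Emit:
step_arm(motion=[{"claw": 14, "delta_pos": [0, 0, -1], "turn": 0}, {"claw": 14, "delta_pos": [0, 0, -1], "turn": 0}, {"claw": 14, "delta_pos": [0, 0, -1], "turn": 0}, {"claw": 14, "delta_pos": [0, 0, 0], "turn": 0}])

```text
clock: 14.88
eef_pos: [645.4, -151.2, 65.6]
tcp_rot: [-3.14, -0.0, 1.712]
contact_force: [-0.4, -0.0, -2.8]
opening: 0.243
grasp_force: 113.8
```

Emit:
step_arm(motion=[{"claw": 14, "delta_pos": [-2, 0, -0.15], "turn": 0}, {"claw": 14, "delta_pos": [-4, 0, -0.35], "turn": 0}, {"claw": 14, "delta_pos": [-4, 0, -0.35], "turn": 0}, {"claw": 14, "delta_pos": [0, 0, 0], "turn": 0}])

```text
clock: 15.22
eef_pos: [647.6, -162.3, 66.8]
tcp_rot: [-3.141, 0.0, 1.712]
contact_force: [0.6, -0.9, -3.0]
opening: 0.243
grasp_force: 113.8
```

Emit:
step_arm(motion=[{"claw": 14, "delta_pos": [-6, 0, -0.5], "turn": 0}, {"claw": 14, "delta_pos": [-8, 0, -0.7], "turn": 0}, {"claw": 14, "delta_pos": [-8, 0, -0.7], "turn": 0}, {"claw": 14, "delta_pos": [-8, 0, -0.7], "turn": 0}, {"claw": 14, "delta_pos": [-8, 0, -0.7], "turn": 0}, {"claw": 14, "delta_pos": [-8, 0, -1], "turn": 0}, {"claw": 14, "delta_pos": [-4, 0, -5], "turn": 0}, {"claw": 14, "delta_pos": [0, 0, -10], "turn": 0}])

```text
clock: 15.88
eef_pos: [653.9, -211.9, 85.5]
tcp_rot: [-3.14, -0.001, 1.711]
contact_force: [-0.9, 0.0, -3.7]
opening: 0.241
grasp_force: 113.7
```

Emit:
step_arm(motion=[{"claw": 14, "delta_pos": [0, 0, -20], "turn": 0}, {"claw": 14, "delta_pos": [0, 0, -25], "turn": 0}, {"claw": 14, "delta_pos": [0, 0, -20], "turn": 0}, {"claw": 14, "delta_pos": [-1, -18, 0], "turn": 0}, {"claw": 14, "delta_pos": [-1, -26, 0], "turn": 0}, {"claw": 14, "delta_pos": [-1, -30, 0], "turn": 0}, {"claw": 14, "delta_pos": [-1, -30, 0], "turn": 0}, {"claw": 14, "delta_pos": [-1, -30, 0], "turn": 0}])

```text
clock: 16.55
eef_pos: [521.5, -234.5, 152.1]
tcp_rot: [3.141, 0.001, 1.712]
contact_force: [0.2, 0.4, -3.3]
opening: 0.245
grasp_force: 113.7
```

Emit:
step_arm(motion=[{"claw": 14, "delta_pos": [-1, -30, 0], "turn": 0}, {"claw": 14, "delta_pos": [-1, -28, 0], "turn": 0}, {"claw": 14, "delta_pos": [-2, -17, 0], "turn": 0.045}, {"claw": 14, "delta_pos": [0, 0, 0], "turn": 0.045}, {"claw": 14, "delta_pos": [0, 0, 30], "turn": 0}, {"claw": 14, "delta_pos": [0, 0, 35], "turn": 0}, {"claw": 14, "delta_pos": [0, 0, 25], "turn": 0}, {"claw": 14, "delta_pos": [0, 0, 10], "turn": 0}])

```text
clock: 17.22
eef_pos: [447.6, -248.2, 49.2]
tcp_rot: [-3.139, -0.002, 1.622]
contact_force: [-1.2, 0.5, -3.4]
opening: 0.242
grasp_force: 113.7
```

Emit:
step_arm(motion=[{"claw": 14, "delta_pos": [0, 0, 0], "turn": 0}, {"claw": 14, "delta_pos": [0, 0, 0], "turn": 0}])

```text
clock: 17.38
eef_pos: [449.5, -249.2, 51.9]
tcp_rot: [3.141, 0.0, 1.622]
contact_force: [-0.4, -0.3, -2.1]
opening: 0.244
grasp_force: 113.8
```

Emit:
step_arm(motion=[{"claw": 14, "delta_pos": [0, 0, 4], "turn": 0}, {"claw": 14, "delta_pos": [0, 0, 5], "turn": 0}, {"claw": 14, "delta_pos": [0, 0, 5], "turn": 0}, {"claw": 14, "delta_pos": [-0.5, 0, 5], "turn": 0}, {"claw": 14, "delta_pos": [-0.5, 0, 5], "turn": 0}, {"claw": 14, "delta_pos": [0, 0, 5], "turn": 0}, {"claw": 14, "delta_pos": [0, 0, 0], "turn": 0}])

```text
clock: 17.97
eef_pos: [448.9, -250.1, 21.4]
tcp_rot: [-3.141, -0.0, 1.621]
contact_force: [1.5, -1.8, -0.3]
opening: 0.246
grasp_force: 114.5
```

Emit:
step_arm(motion=[{"claw": 14, "delta_pos": [0, 0, 3], "turn": 0}, {"claw": 14, "delta_pos": [0, 0, 3], "turn": 0}, {"claw": 14, "delta_pos": [0, 0, 1], "turn": 0}, {"claw": 14, "delta_pos": [0, 0, 0], "turn": 0}, {"claw": 14, "delta_pos": [0, 0, 0], "turn": 0}])

```text
clock: 18.38
eef_pos: [449.3, -250.3, 15.4]
tcp_rot: [3.141, 0.0, 1.622]
contact_force: [0.5, -3.8, 2.6]
opening: 0.242
grasp_force: 114.8
```

Emit:
step_arm(motion=[{"claw": 30, "delta_pos": [0, 0, 0], "turn": 0}, {"claw": 45, "delta_pos": [0, 0, 0], "turn": 0}, {"claw": 60, "delta_pos": [0, 0, 0], "turn": 0}, {"claw": 60, "delta_pos": [0, 0, 0], "turn": 0}, {"claw": 60, "delta_pos": [0, 0, 0], "turn": 0}, {"claw": 60, "delta_pos": [0, 0, -20], "turn": 0}, {"claw": 60, "delta_pos": [0, 0, -35], "turn": 0}, {"claw": 60, "delta_pos": [0, 0, -35], "turn": 0}])

```text
clock: 19.05
eef_pos: [447.9, -249.5, 105.2]
tcp_rot: [-3.139, -0.002, 1.622]
contact_force: [1.4, -0.6, -0.0]
opening: 0.701
grasp_force: 0.0
```

Emit:
step_arm(motion=[{"claw": 60, "delta_pos": [-20, 0, -30], "turn": 0}, {"claw": 60, "delta_pos": [-40, 0, -10], "turn": 0}, {"claw": 60, "delta_pos": [-40, 0, -10], "turn": 0}, {"claw": 60, "delta_pos": [-40, 0, 0], "turn": 0}, {"claw": 60, "delta_pos": [-40, 0, 0], "turn": 0}, {"claw": 60, "delta_pos": [-40, 0, 0], "turn": 0}, {"claw": 60, "delta_pos": [0, 0, 0], "turn": 0}])

```text
clock: 19.63
eef_pos: [460.4, -476.6, 155.5]
tcp_rot: [3.14, 0.004, 1.619]
contact_force: [-0.2, 1.5, 0.3]
opening: 0.701
grasp_force: 0.0
```

```bash
python3 - <<'E'
from h import *
t=get("top");s=get("side")
a=cv2.resize(t["img"][95:295,80:400,::-1],(480,300),interpolation=cv2.INTER_CUBIC)
b=cv2.resize(s["img"][60:300,200:400,::-1],(320,300),interpolation=cv2.INTER_CUBIC)
cv2.imwrite("pics/end.png",np.hstack([a,b]))
i=t["img"];o=np.load("top.npy")
print([int(i[y,212:218].mean()) for y in range(124,150)],[int(i[y,225:233].mean()) for y in range(214,246)])
E
```

```text
[123, 125, 123, 125, 123, 123, 124, 124, 123, 123, 121, 120, 104, 82, 83, 90, 77, 62, 51, 53, 55, 56, 55, 55, 56, 63] [78, 61, 50, 52, 56, 58, 57, 57, 55, 57, 60, 69, 81, 78, 67, 59, 62, 82, 112, 127, 124, 120, 119, 118, 117, 115, 115, 113, 111, 109, 107, 107]
```

View pics/end.png

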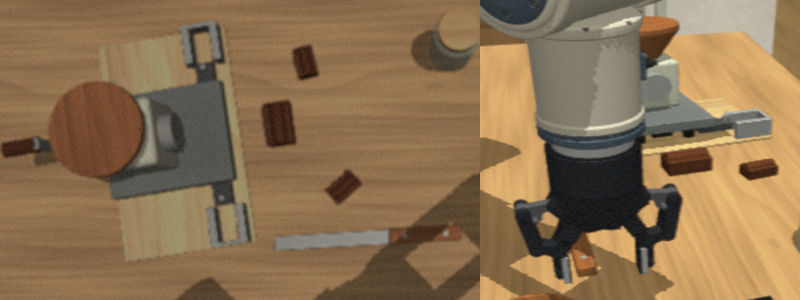

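The final view shows the bar flat on the counter, from its tip at (277,243) to its handle end at (461,232), clear of the dock and block. Both bolts are in (left pin row 139, right pin row 226), the mill is in place and the jar hasn't moved. Handing in.

```bash
python3 -c "
from rig import *
print(sign_off())"
```

```text
the job is handed in; nothing more can be done
None
```

I handed the job in at about 20 s: in the last pictures the mill's front stands on both spring stops and the bar lies flat on the counter, clear of the mill, dock and block; the hand-in call returned no verdict.

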